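# Mark the third gap and push the sunglasses case home

### The job

With a fingertip, slide the marker saddle along the top edge of the white pegboard, counting the gaps between the pegs, until it stands over the middle of the third gap; the gap it stands over at the start is the first. Then push the sunglasses case along the shelf into that third gap, until its end meets the board. Only push: do not lift or tip the marker or the case, and leave everything else where it is.

Things in the scene. Friction and masses are not known exactly. Their poses are not given: they have to be found in the camera images.
- rack: Fixed white pegboard panel standing upright on the shelf, 420 mm long, 80 mm high, 10 mm thick, with seven pegs in a row sticking out of its front. Origin on the shelf at the middle of its front face; x points away from the robot (panel fills x 0 to +10 mm), y along the panel to the robot's left, z up. Starts turned up to 0.12 rad about vertical.
- middle_peg_tip (a point): Front end of the middle one of the seven level round steel pegs: in the rack's frame x -60, y 0, z 20 mm. All are 8 mm thick, 60 mm long, axis 20 mm above the shelf, at rack y = -192, -128, -64, 0, 64, 128, 192 mm. The six gaps between them, 56 mm clear, are centred on y = -160, -96, -32, 32, 96, 160 mm; the filled outermost ones count too. Axes as the rack's.
- marker: Loose dark steel saddle, 80 g, sliding freely on the panel's top edge: a bridge 32 x 48 (along the panel) x 10 mm, legs 24 mm down either side (2 mm play each side), and an upright round knob 22 mm thick, 28 mm high on its middle. Origin at the middle of the bridge's underside, 80 mm above the shelf; knob top 38 mm above it. Starts over the outermost gap at one end of the rack, right or left.
- clip: Loose low dark steel saddle without knob, 23 x 18 x 10 mm with the same legs, on the panel's top edge above the outermost gap at the end away from the marker; origin at the middle of the bridge's underside. Stays where it is.
- case: Loose red plastic sunglasses case, a block with rounded edges 110 mm long (x), 46 mm wide (y), 34 mm high, about 140 g, lying on the shelf in front of the pegs. Origin at the centre of its underside; x along its length (either end may go in first). When home against the panel, its origin is 55 mm in front of the panel's front face.
- nail_brush: Loose wooden nail brush 60 x 40 x 30 mm in an outermost gap of the rack; origin at the centre of its underside. Stays where it is.
- tin: Loose round aluminium tin, 45 mm across, 28 mm high, in the other outermost gap; origin at the centre of its underside. Stays where it is.
- shoe_tree: Loose wooden shoe tree, 218 mm long (x), 60 mm wide, 40 mm high, on the shelf to the left; origin under its middle. Stays where it is.
- amber_bottle: Loose amber glass bottle, 52 mm across, 105 mm high, on the shelf to the right; origin at the centre of its underside. Stays where it is.
- key_ring: Loose steel key ring with two keys lying flat, ring 36 mm across, keys reaching 64 mm from its centre, up to 7 mm high, on the shelf to the right near the robot; origin at the ring's centre, on the shelf. Stays where it is.
- mug: Loose white mug, 76 mm across, 85 mm high, behind the rack; origin at the centre of its underside. Stays where it is.
Mind the look-alikes: they are no part of the job. Leave any blue or turquoise look-alike of the marker alone.

How it is judged (in metres and radians):
On the way, in this order (a step that is already met when the one before it is completed fails the run):
1. the marker rests on the panel's edge over the middle of the third gap from its own end (((y of clip in the frame of rack above 0 m and y of marker in the frame of rack between -0.046 and -0.018 m and z of marker in the frame of rack between 0.074 and 0.086 m and linear speed of marker below 0.02 m/s) or (y of clip in the frame of rack below 0 m and y of marker in the frame of rack between 0.018 and 0.046 m and z of marker in the frame of rack between 0.074 and 0.086 m and linear speed of marker below 0.02 m/s))), for 0.3 s.
2. the case lies in that third gap with its end at the panel (((y of clip in the frame of rack above 0 m and y of case in the frame of rack between -0.044 and -0.02 m and x of case in the frame of rack above -0.062 m and angle between the x axis of case and the x axis of rack, either way round below 0.12 rad and angle between case's own z axis and vertical below 0.1 rad and height (world z) of case below 0.005 m and linear speed of case below 0.02 m/s) or (y of clip in the frame of rack below 0 m and y of case in the frame of rack between 0.02 and 0.044 m and x of case in the frame of rack above -0.062 m and angle between the x axis of case and the x axis of rack, either way round below 0.12 rad and angle between case's own z axis and vertical below 0.1 rad and height (world z) of case below 0.005 m and linear speed of case below 0.02 m/s))), for 0.2 s.
At the end, for the whole second after the job is handed in: Marker on the top edge within 14 mm of the middle of the third gap from the end where it started; case flat in that gap, straight within 0.12 rad, its end within 7 mm of the panel; both at rest; nothing else moved over 15 mm (((y of clip in the frame of rack above 0 m and y of marker in the frame of rack between -0.046 and -0.018 m and z of marker in the frame of rack between 0.074 and 0.086 m and linear speed of each of marker, case below 0.02 m/s and y of case in the frame of rack between -0.044 and -0.02 m and x of case in the frame of rack above -0.062 m and angle between the x axis of case and the x axis of rack, either way round below 0.12 rad and angle between case's own z axis and vertical below 0.1 rad and height (world z) of case below 0.005 m) or (y of clip in the frame of rack below 0 m and y of marker in the frame of rack between 0.018 and 0.046 m and z of marker in the frame of rack between 0.074 and 0.086 m and linear speed of each of marker, case below 0.02 m/s and y of case in the frame of rack between 0.02 and 0.044 m and x of case in the frame of rack above -0.062 m and angle between the x axis of case and the x axis of rack, either way round below 0.12 rad and angle between case's own z axis and vertical below 0.1 rad and height (world z) of case below 0.005 m)) and angle between marker's own z axis and vertical below 0.15 rad); the robot touches nothing.
It fails at once if the marker is lifted off the panel's edge, knocked off it, or tipped (height (world z) of marker above 0.088 m or height (world z) of marker below 0.07 m or angle between marker's own z axis and vertical above 0.35 rad).
It fails at once if the case is lifted or carried, or tipped (height (world z) of case above 0.008 m or angle between case's own z axis and vertical above 0.3 rad).
It fails at once if the low clip, the nail brush or the tin on the rack is moved by more than 15 mm (distance of any of clip, nail_brush, tin from where it was at the start of the episode above 0.015 m).
It fails at once if the shoe tree, bottle, key ring or mug is moved by more than 15 mm (distance of any of shoe_tree, amber_bottle, key_ring, mug from where it was at the start of the episode above 0.015 m).
It also fails if it takes over 69 s, if anything falls off the work surface, if the arm or the gripper's body presses on something with over 40 N, if the wrist force passes 120 N, or if a joint passes its speed limit or range.

### The arm

A 6-joint arm with a two-finger parallel gripper is mounted at the origin on the work surface. World frame = base frame: x ahead of the robot, y to its left, z up, the work surface at z = 0. Lengths are in mm, angles in rad, forces in N, time in s.
With the tool pointing down it reaches from about 350 to 775 mm from the base axis. Payload 7.3 kg.
Tool frame: the origin (TCP) lies at the centre of the arm's flange, where the gripper is bolted on; the fingertips stand 178 mm ahead of it and the grasp point (between the pads) lies 159 mm ahead of it; z points along the fingers, y is the direction in which the jaws open and shut (so a half turn about z gives the same grasp; the last joint's range is limited). The gripper opens to 92 mm and grips with 3 to 60 N. Pads are 19 mm wide; open, the fingers measure 130 mm over their backs; the gripper's body (75 mm by 190 mm) begins 47 mm behind the grasp point.
Start: joints at [-1.488, 0.342, 1.524, -0, 1.275, -0.146], TCP at [119.095, -511.316, 404.741] pointing down, gripper open.
Joint ranges: [-2.53, 2.53], [-0.77, 2.02], [0.04, 2.7], [-1, 4.14], [0.28, 2.66], [-3.11, 3.11]. Speed limits (rad/s): [2.57, 2.57, 3.14, 3.14, 3.14, 3.14].

### API

Orientations are given as [roll, pitch, yaw] about the fixed x, y, z axes, in that order (R = Rz(yaw) Ry(pitch) Rx(roll)).
In Python, from plant import get_obs, capture, close_job gives the robot as it stands. The module is installed in compiled form; this text tells all that it offers.
- The arm moves only by the shell command python3 -m pendant 'ROWS'. ROWS is JSON, a list of rows, each a list of 3 entries, a list of its own where there are three numbers: the shift along the tool's x, y, z in m, then the turn, a rotation vector about the tool's x, y, z in rad, then the finger opening in m, from 0 to 0.0918. In form: [[[tx, ty, tz], [wx, wy, wz], fingers], ...]. A call has 1 to 10 rows; each row is the pose to reach, as a shift and turn from the pose commanded when the call began, along the tool's axes at that moment; what a row does not reach only later rows make up. A row lasts 1/12 s, in which the tool goes at most 41.7 mm and 7.16 degrees, less where a joint would pass 70% of its speed; a pose out of reach is approached as far as the arm can. A call with a gripper value outside its range is refused whole. The fingers move at their own pace and stop on an object; the grip force is fixed at half the most. Time passes only in rows, so rows that repeat a pose let the fingers close. It gives the time, the measured TCP pose, the force and the opening at its end, in the units of the state.
- get_obs(): the state, without advancing time (a new reading comes with each control period).
- capture(name): name is "scene" or "top" or "wrist"; returns a dict with "color" (420x560x3 uint8, red, green, blue), "mtx" (3x3 intrinsics, pixels), "rvec" (rotation vector, rad) and "tvec" (3), from world to camera coordinates, as OpenCV has them. Camera axes: x right, y down, z forward; pixel columns grow to the right and rows downward; lengths in mm; the calibration is good to about 2 mm. A picture is of the moment at which its call begins. There is no depth.
- close_job(): hands the job in, once; it reports no verdict.
The state is a dict: "time": time; "joint_positions": joint angles; "dq": joint speeds; "tau": joint torques, N m; "tool_pos": TCP position; "tcp_rot": TCP orientation; "contact_force": force on the tool from outside, world axes, zero at the start; "moment": the same for the moment, N m; "grip_width": finger opening in mm.
Only numpy, scipy, OpenCV 4.12 (cv2) and the standard library are available. Lean on these libraries where they do the work, as an engineer would, in place of code of your own. Each camera call takes 0.05 s, during which the arm holds its last target. There are 200 camera calls.

## Working session

There is one attempt and no reset: what is moved stays moved. The work goes in short steps, Python scripts to look and compute and a shell command to move; the robot and the scene stay as the last step left them, time stands still between calls to the robot, and variables do not carry over. Pictures are saved under pics/ and viewed, about 8 in all and at most 12, crops included, and the job is handed in when it is done.

```bash
mkdir -p pics
cat > h.py <<'E'
import numpy as np, cv2
from plant import get_obs, capture
def cam(n,f=None):
    c=capture(n)
    if f: cv2.imwrite('pics/'+f,c['color'][:,:,::-1])
    np.savez(n+'.npz',**c); return c
def ld(n): return dict(np.load(n+'.npz'))
def proj(c,P): return cv2.projectPoints(np.float64(P).reshape(-1,1,3),c['rvec'],c['tvec'],c['mtx'],None)[0].reshape(-1,2)
def ray(c,uv,z):
    R=cv2.Rodrigues(c['rvec'])[0]; o=-R.T@c['tvec'].ravel(); out=[]
    for u,v in np.float64(uv).reshape(-1,2):
        d=R.T@np.linalg.inv(c['mtx'])@[u,v,1]; out.append(o+d*(z-o[2])/d[2])
    return np.array(out)
E
python3 - <<'E'
from h import *
for n in('scene','top'):
    c=cam(n,n+'0.png'); print(n,c['mtx'][0],-cv2.Rodrigues(c['rvec'])[0].T@c['tvec'].ravel())
print(get_obs())
E
```

```text
scene [385.24834049   0.         284.32618142] [1314.03306735   91.25039406  640.23726226]
top [470.88934231   0.         274.53015183] [3.85936806e+02 1.06620777e+00 1.22011944e+03]
{'time': 0.1, 'joint_positions': array([-1.48799555e+00,  3.42667417e-01,  1.52491144e+00, -1.16323687e-05,
        1.27540092e+00, -1.46006083e-01]), 'dq': array([ 0.00158149, -0.00319096, -0.00200947,  0.000953  ,  0.00199177,
       -0.00024828]), 'tau': array([ 7.45725865e-04, -4.32007456e+01, -2.44693512e+01,  7.18962145e-02,
        5.26464335e-02, -4.60534523e-05]), 'tool_pos': array([ 119.08563778, -511.19755996,  404.11033899]), 'tcp_rot': array([-3.14021867e+00, -1.90804534e-04,  2.28810124e-01]), 'contact_force': array([ 0.13944875, -0.48452319, -0.06606825]), 'moment': array([ 0.00332162, -0.0070975 ,  0.01639334]), 'grip_width': 91.9536749841754}
```

View pics/scene0.png

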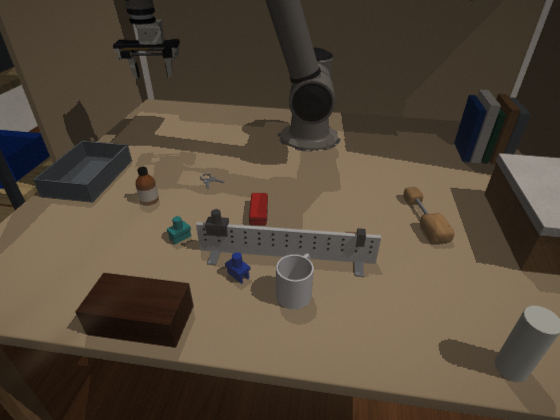

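View pics/top0.png

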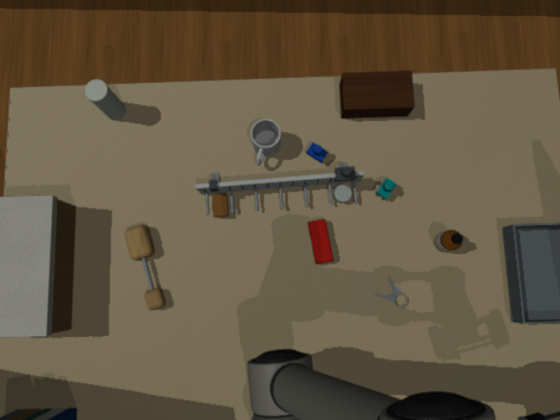

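Top view: the dark saddle with a knob on the panel's edge at (345,173) fits the marker. The blue one (318,152) and the turquoise one (387,189) stand on the shelf, so they are decoys. The low clip is at (214,185) and the red case at (321,242). I'll enlarge the top view to confirm and measure.

Run:
```python
from h import *
c=ld('top');im=c['color'][140:275,190:400,::-1]
cv2.imwrite('pics/crop1.png',cv2.resize(cv2.convertScaleAbs(im,alpha=1.3),(798,513),interpolation=cv2.INTER_CUBIC))
```

```text
(no output)
```

View pics/crop1.png

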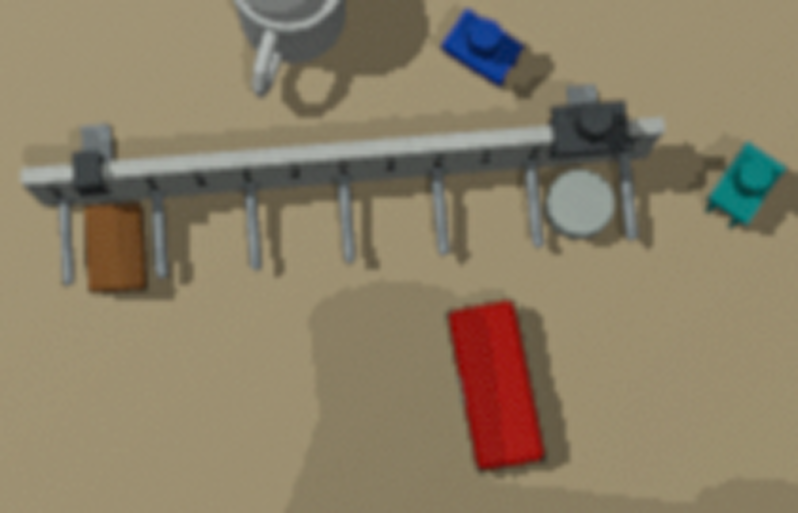

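The crop confirms it: the dark steel knobbed saddle is on the edge above the tin's gap, at crop (590,128). Peg tips run from (68,282) to (631,238). The case's top corners are about (448,312), (513,301), (543,459) and (480,468).

```bash
cat >> h.py <<'E'
def T(p,P): # rack->world
    x,y,a=p; P=np.float64(P).reshape(-1,3); c,s=np.cos(a),np.sin(a)
    return np.c_[x+c*P[:,0]-s*P[:,1],y+s*P[:,0]+c*P[:,1],P[:,2]]
def inv(p,W):
    x,y,a=p; W=np.float64(W).reshape(-1,3)-[x,y,0]; c,s=np.cos(a),np.sin(a)
    return np.c_[c*W[:,0]+s*W[:,1],-s*W[:,0]+c*W[:,1],W[:,2]]
E
python3 - <<'E'
from h import *
from scipy.optimize import least_squares
c=ld('top')
f=lambda q:(np.float64(q)+.5)/3.8-.5+[190,140]
uv=f([(68,282),(160,277),(254,268),(348,262),(442,253),(537,244),(631,238),(22,176),(662,126)])
M=[(-60,y,20) for y in(192,128,64,0,-64,-128,-192)]+[(5,210,80),(5,-210,80)]
r=least_squares(lambda p:(proj(c,T(p,M))-uv).ravel(),[500,0,0]);p=r.x
print('rack',p,r.fun.reshape(-1,2).round(1).tolist());np.save('rack.npy',p)
W=ray(c,f([(448,312),(513,301),(543,459),(480,468)]),32)
print('case corners',W.round(1).tolist(),'centre',W.mean(0),'rack',inv(p,W.mean(0)))
d=(W[0]+W[1]-W[2]-W[3])/2;print('len',np.linalg.norm(d),'yaw',np.arctan2(d[1],d[0]),'in rack',inv(p,W).round(1).tolist())
k=ray(c,f([(597,119)]),118);print('knob',k,inv(p,k))
b=ray(c,f([(552,130),(628,126)]),90);print('bridge sides',inv(p,b))
for n,q,z in(('tin',(580,203),28),('clip',(88,165),90),('mug',(290,5),85)):
    w=ray(c,f([q]),z);print(n,w.round(),inv(p,w).round())
print('blue,turq',inv(p,ray(c,f([(485,45),(750,180)]),30)).round())
E
```

```text
rack [6.41745951e+02 8.00429311e+00 4.94565931e-02] [[-0.1, 0.4], [0.3, -0.2], [0.2, 0.2], [0.2, -0.2], [0.2, 0.2], [-0.1, 0.7], [-0.0, 0.3], [-0.6, -0.5], [-0.0, -0.8]]
case corners [[543.5, -60.4, 32.0], [549.7, -104.1, 32.0], [443.9, -119.3, 32.0], [439.1, -77.6, 32.0]] centre [494.06199015 -90.33802345  32.        ] rack [[-152.36507732  -90.92110223   32.        ]]
len 106.32298222185668 yaw 0.1531696807997343 in rack [[-101.5, -63.5, 32.0], [-97.5, -107.4, 32.0], [-203.9, -117.4, 32.0], [-206.6, -75.5, 32.0]]
knob [[ 651.86902879 -154.17104051  118.        ]] [[   2.09332948 -162.47748614  118.        ]]
bridge sides [[   3.75848737 -137.17247803   90.        ]
 [   2.41164768 -186.15682526   90.        ]]
tin [[ 616. -152.   28.]] [[ -34. -159.   28.]]
clip [[639. 172.  90.]] [[  5. 164.  90.]]
mug [[743.  38.  85.]] [[103.  25.  85.]]
blue,turq [[  81. -105.   30.]
 [ -28. -274.   30.]]
```

Rack pose fitted to within 1 px. The marker is at rack y ≈ -161 and the target is -32. Next I work out the approach just beyond the marker's outer side, with tool y along rack x.

```bash
cat >> h.py <<'E'
from scipy.spatial.transform import Rotation as Ro
def plan(x,y,ztip,rel):
    """fingertip centre in rack frame (mm), tool yaw relative to rack -> shift (m) and turn"""
    p=np.load('rack.npy');o=get_obs();R0=Ro.from_euler('xyz',o['tcp_rot'])
    w=T(p,(x,y,ztip+178))[0];R1=Ro.from_euler('xyz',[np.pi,0,p[2]+rel])
    print('now rack',inv(p,o['tool_pos'])[0].round(1),'tip z',round(o['tool_pos'][2]-178,1),'rel yaw',round(o['tcp_rot'][2]-p[2],3),'t',round(o['time'],2),
     'F',o['contact_force'].round(1),'| shift',(R0.inv().apply(w-o['tool_pos'])/1000).round(4),'turn',(R0.inv()*R1).as_rotvec().round(4),'world',w.round())
E
python3 -c "
from h import *
plan(4,-215,150,np.pi/2)"
```

```text
now rack [-547.7 -492.7  404.1] tip z 226.1 rel yaw 0.179 t 0.1 F [ 0.1 -0.5 -0.1] | shift [ 0.5924 -0.1748  0.0765] turn [-1.0000e-03 -1.1000e-03 -1.3914e+00] world [ 656. -207.  328.]
```

```bash
python3 -m pendant '[[[0.04,-0.01,0],[0,0,-0.1],0],[[0.08,-0.025,0],[0,0,-0.2],0],[[0.12,-0.035,0],[0,0,-0.3],0],[[0.16,-0.045,0],[0,0,-0.4],0],[[0.2,-0.06,0],[0,0,-0.5],0],[[0.24,-0.07,0],[0,0,-0.6],0],[[0.28,-0.08,0],[0,0,-0.7],0],[[0.3,-0.09,0],[0,0,-0.7],0],[[0.3,-0.09,0],[0,0,-0.7],0]]'
python3 -c "
from h import *
plan(4,-215,150,np.pi/2)"
```

```text
time: 0.85
tool_pos: [393.9, -352.8, 404.2]
tcp_rot: [-3.141, -0.002, 0.934]
contact_force: [-0.4, 0.9, -0.5]
grip_width: 36.5
now rack [-265.4 -348.1  404.2] tip z 226.2 rel yaw 0.884 t 0.85 F [-0.4  0.9 -0.5] | shift [0.2735 0.1241 0.0766] turn [-0.     -0.0018 -0.6863] world [ 656. -207.  328.]
```

```bash
python3 -m pendant '[[[0.035,0.016,0.01],[0,0,-0.1],0],[[0.07,0.031,0.02],[0,0,-0.2],0],[[0.105,0.047,0.03],[0,0,-0.3],0],[[0.14,0.063,0.04],[0,0,-0.4],0],[[0.175,0.079,0.05],[0,0,-0.5],0],[[0.21,0.095,0.06],[0,0,-0.6],0],[[0.245,0.11,0.07],[0,-0.001,-0.686],0],[[0.273,0.124,0.077],[0,-0.002,-0.686],0],[[0.273,0.124,0.077],[0,-0.002,-0.686],0],[[0.273,0.124,0.077],[0,-0.002,-0.686],0]]'
python3 -c "
from h import *
cam('scene','s1.png');cam('wrist','w1.png')
a=cv2.imread('pics/s1.png')[130:300,130:390];cv2.imwrite('pics/s1c.png',cv2.resize(a,None,fx=3,fy=3,interpolation=2))
plan(4,-208,84,np.pi/2)"
```

```text
time: 1.68
tool_pos: [654.2, -210.7, 325.7]
tcp_rot: [-3.138, 0.001, 1.616]
contact_force: [-0.0, -0.3, -1.2]
grip_width: 0.5
now rack [ 3.000e-01 -2.204e+02  3.274e+02] tip z 149.4 rel yaw 1.564 t 1.78 F [-0.1 -1.1  0.6] | shift [0.0126 0.0037 0.0654] turn [-0.0019  0.002  -0.0064] world [ 656. -200.  262.]
```

View pics/s1c.png

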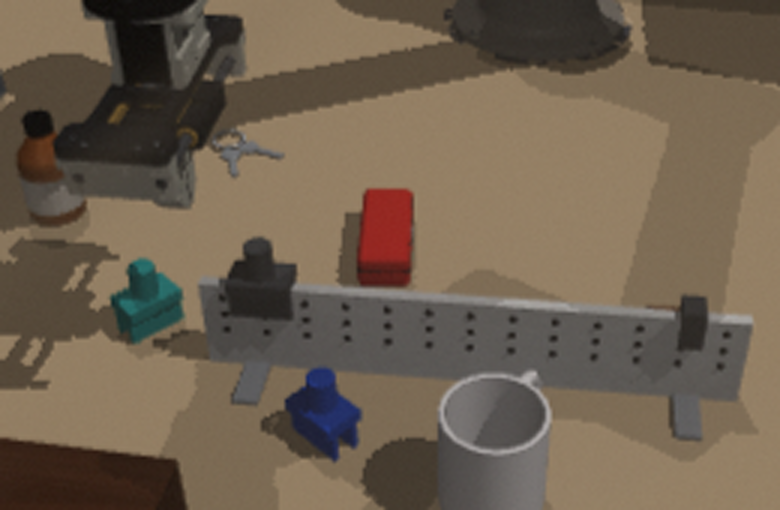

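The scene crop shows the marker at (262,290), the case at (386,235) and the gripper at upper left. I'll check its projected fingertip before going down.

```bash
python3 -c "
from h import *
c=ld('scene');p=np.load('rack.npy');o=get_obs();q=o['tool_pos']
f=lambda P:((proj(c,P)-[130,130])*3).round()
print('tcp,tip',f([q,q-[0,0,178]]),'knob pred',f(T(p,(5,-161,118))),'panel ends',f(T(p,[(5,210,80),(5,-210,80)])))
c=cam('top','t1.png');a=cv2.imread('pics/t1.png')[100:300,180:440]
g=lambda P:((proj(c,P)-[180,100])*3).round()
print('top tip',g(q-[0,0,178]),'tcp',g(q))
w=cv2.imread('pics/w1.png')
cv2.imwrite('pics/t1c.png',np.hstack([cv2.resize(a,(390,300)),cv2.resize(w,(400,300))]))
"
```

```text
tcp,tip [[140. -25.]
 [177. 201.]] knob pred [[259. 245.]] panel ends [[754. 319.]
 [201. 280.]]
top tip [[580. 199.]] tcp [[631. 131.]]
```

View pics/t1c.png

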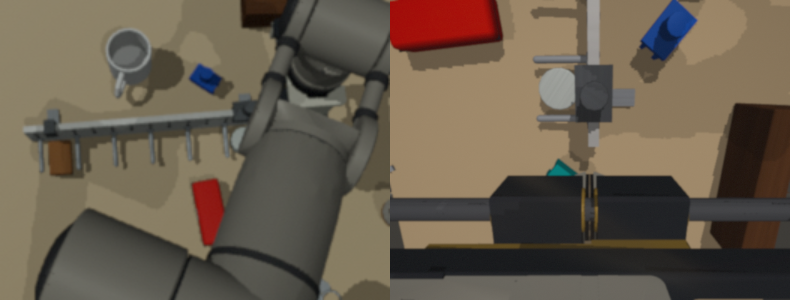

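The projected tip agrees with the picture, and the wrist view shows the closed fingers in line with the panel. Descend, then push.

```bash
python3 -m pendant '[[[0.005,0.002,0.015],[0,0,0],0],[[0.008,0.004,0.03],[-0.002,0.002,-0.006],0],[[0.008,0.004,0.045],[-0.002,0.002,-0.006],0],[[0.008,0.004,0.055],[-0.002,0.002,-0.006],0],[[0.008,0.004,0.06],[-0.002,0.002,-0.006],0],[[0.008,0.004,0.065],[-0.002,0.002,-0.006],0],[[0.008,0.004,0.065],[-0.002,0.002,-0.006],0],[[0.008,0.004,0.065],[-0.002,0.002,-0.006],0]]'
python3 -c "
from h import *
plan(4,-74,84,np.pi/2)"
```

```text
time: 2.5
tool_pos: [657.2, -203.6, 263.3]
tcp_rot: [3.14, 0.0, 1.62]
contact_force: [-0.6, 1.2, -0.4]
grip_width: 0.2
now rack [   5.  -212.1  263.3] tip z 85.3 rel yaw 1.571 t 2.5 F [-0.6  1.2 -0.4] | shift [ 0.1381 -0.001   0.0013] turn [0.0021 0.0004 0.0001] world [649. -66. 262.]
```

```bash
python3 -m pendant '[[[0.006,0,0.001],[0,0,0],0],[[0.012,0,0.001],[0,0,0],0],[[0.017,0,0.001],[0,0,0],0],[[0.022,0,0.001],[0,0,0],0],[[0.027,0,0.001],[0,0,0],0],[[0.032,0,0.001],[0,0,0],0],[[0.037,0,0.001],[0,0,0],0],[[0.042,0,0.001],[0,0,0],0],[[0.047,0,0.001],[0,0,0],0],[[0.05,0,0.001],[0,0,0],0]]'
python3 -c "
from h import *
cam('wrist','w2.png');cam('scene','s2.png')
a=cv2.imread('pics/s2.png')[150:290,170:400];w=cv2.imread('pics/w2.png')
cv2.imwrite('pics/v2.png',np.hstack([cv2.resize(a,(400,300),interpolation=2),cv2.resize(w,(400,300))]))
plan(4,-74,84,np.pi/2)"
```

```text
time: 3.33
tool_pos: [654.8, -152.5, 261.7]
tcp_rot: [3.14, -0.0, 1.621]
contact_force: [-0.3, -1.3, 0.3]
grip_width: 0.3
now rack [   5.  -161.   261.6] tip z 83.6 rel yaw 1.572 t 3.43 F [0.4 0.5 0.5] | shift [ 0.087  -0.0009 -0.0003] turn [ 0.001  -0.0005  0.0012] world [649. -66. 262.]
```

View pics/v2.png

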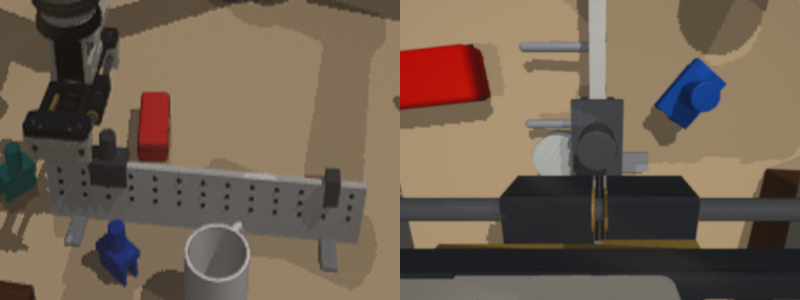

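The marker is moving upright and square, pushed by the closed fingers. Left panel: marker at (108,165). Wrist panel: marker at (597,135). Continue.

```bash
python3 -m pendant '[[[0.005,0,0],[0,0,0],0],[[0.01,0,0],[0,0,0],0],[[0.015,0,0],[0,0,0],0],[[0.02,0,0],[0,0,0],0],[[0.025,0,0],[0,0,0],0],[[0.03,0,0],[0,0,0],0],[[0.035,0,0],[0,0,0],0],[[0.04,0,0],[0,0,0],0],[[0.045,0,0],[0,0,0],0],[[0.05,0,0],[0,0,0],0]]'
python3 -m pendant '[[[0.005,0,0],[0,0,0],0],[[0.01,0,0],[0,0,0],0],[[0.015,0,0],[0,0,0],0],[[0.02,0,0],[0,0,0],0],[[0.025,0,0],[0,0,0],0],[[0.029,0,0],[0,0,0],0],[[0.032,0,0],[0,0,0],0],[[0.035,0,0],[0,0,0],0],[[0.035,0,0],[0,0,0],0]]'
python3 -c "
from h import *
cam('wrist','w3.png');cam('scene','s3.png')
a=cv2.imread('pics/s3.png')[190:275,190:350]
cv2.imwrite('pics/v3.png',cv2.resize(a,(800,425),interpolation=2))
plan(4,-65.5,84,np.pi/2)
p=np.load('rack.npy');c=ld('scene')
print('pred knob top centre at y=-40,-32,-24',((proj(c,T(p,[(5,y,118) for y in(-40,-32,-24)]))-[190,190])*5).round().tolist())"
```

```text
time: 4.27
tool_pos: [652.2, -102.8, 261.7]
tcp_rot: [3.14, -0.0, 1.621]
contact_force: [-0.6, -0.0, -0.2]
grip_width: 0.8
time: 5.02
tool_pos: [650.5, -67.8, 261.7]
tcp_rot: [3.14, -0.0, 1.621]
contact_force: [-0.2, 0.2, 0.2]
grip_width: 0.2
now rack [  5.  -76.7 261.8] tip z 83.8 rel yaw 1.571 t 5.12 F [-0.2 -0.3  0.2] | shift [ 0.0112 -0.001  -0.0002] turn [ 0.0014 -0.0001  0.0006] world [649. -57. 262.]
pred knob top centre at y=-40,-32,-24 [[400.0, 126.0], [418.0, 127.0], [436.0, 129.0]]
```

View pics/v3.png

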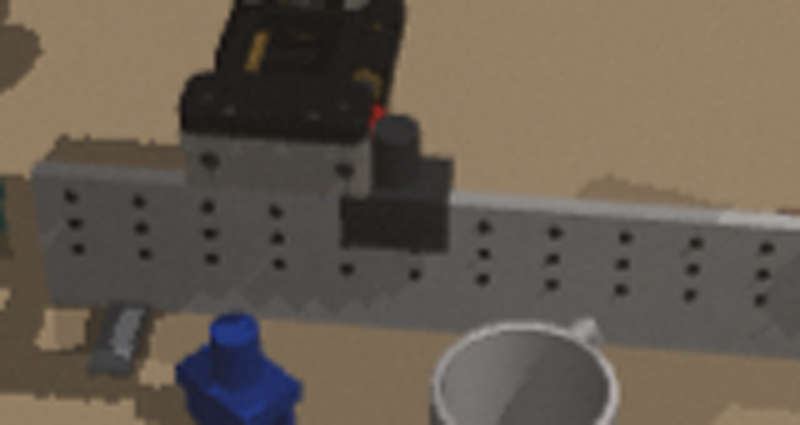

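The knob's top is at (398,127), so y ≈ -41. The finger position gives -43. Push another 10 mm, back off, rise, and look.

```bash
python3 -m pendant '[[[0.003,0,0],[0,0,0],0],[[0.006,0,0],[0,0,0],0],[[0.008,0,0],[0,0,0],0],[[0.01,0,0],[0,0,0],0],[[0.01,0,0],[0,0,0],0],[[0.006,0,0],[0,0,0],0],[[-0.01,0,0],[0,0,0],0],[[-0.03,0,-0.02],[0,0,0],0],[[-0.04,0.03,-0.05],[0,0,0],0],[[-0.05,0.06,-0.08],[0,0,0],0.03]]'
python3 -c "
from h import *
plan(-152,-170,120,np.pi/2)"
```

```text
time: 5.95
tool_pos: [709.5, -117.2, 339.2]
tcp_rot: [-3.139, -0.001, 1.619]
contact_force: [2.8, -0.5, 1.3]
grip_width: 3.9
now rack [  61.5 -128.4  339.2] tip z 161.2 rel yaw 1.569 t 5.95 F [ 2.8 -0.5  1.3] | shift [-0.042  -0.2133  0.0417] turn [-0.0027 -0.0009 -0.0017] world [ 498. -169.  298.]
```

```bash
python3 -m pendant '[[[-0.01,-0.04,0],[0,0,0],0.06],[[-0.016,-0.08,0],[-0.003,-0.001,-0.002],0.06],[[-0.024,-0.12,0.01],[-0.003,-0.001,-0.002],0.06],[[-0.032,-0.16,0.02],[-0.003,-0.001,-0.002],0.06],[[-0.04,-0.2,0.03],[-0.003,-0.001,-0.002],0.06],[[-0.042,-0.213,0.042],[-0.003,-0.001,-0.002],0.06],[[-0.042,-0.213,0.042],[-0.003,-0.001,-0.002],0.06],[[-0.042,-0.213,0.042],[-0.003,-0.001,-0.002],0.06]]'
python3 -c "
from h import *
c=cam('scene','s4.png');cam('wrist','w4.png')
p=np.load('rack.npy')
a=cv2.imread('pics/s4.png')[185:270,190:300]; w=cv2.imread('pics/w4.png')
cv2.imwrite('pics/v4.png',np.hstack([cv2.resize(a,(440,340),interpolation=2),cv2.resize(w,(360,340))]))
print('pred knob -40,-32,-24',((proj(c,T(p,[(5,y,118) for y in(-40,-32,-24)]))-[190,185])*4).round().tolist())
plan(-152,-150,8,np.pi/2)"
```

```text
time: 6.62
tool_pos: [499.3, -168.5, 297.1]
tcp_rot: [3.137, 0.001, 1.621]
contact_force: [1.3, -0.2, 0.7]
grip_width: 55.7
pred knob -40,-32,-24 [[320.0, 121.0], [334.0, 122.0], [349.0, 123.0]]
now rack [-149.5 -168.7  297.7] tip z 119.7 rel yaw 1.573 t 6.72 F [ 0.4 -0.3  0.7] | shift [ 0.019  -0.0032  0.1116] turn [0.0067 0.0021 0.0022] world [ 497. -149.  186.]
```

View pics/v4.png

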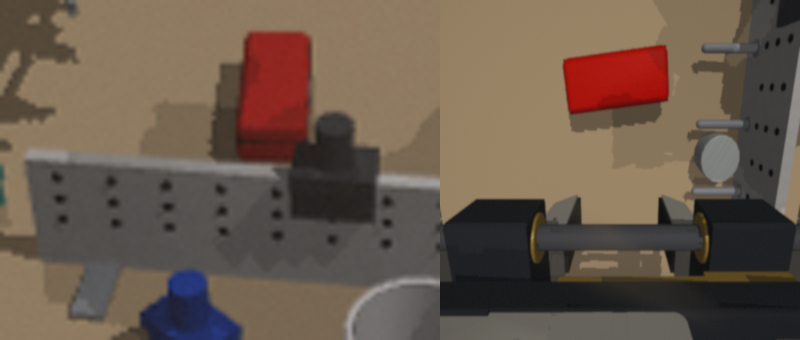

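The marker's knob is at (335,122), which is y ≈ -32: done. The case is clear of the open fingers. Descend to its right and push it sideways with both fingers, which also squares it.

```bash
python3 -m pendant '[[[0.01,-0.002,0.025],[0.003,0.001,0.001],0.06],[[0.019,-0.003,0.05],[0.006,0.002,0.002],0.06],[[0.019,-0.003,0.075],[0.006,0.002,0.002],0.06],[[0.019,-0.003,0.09],[0.006,0.002,0.002],0.06],[[0.019,-0.003,0.1],[0.006,0.002,0.002],0.06],[[0.019,-0.003,0.107],[0.006,0.002,0.002],0.06],[[0.019,-0.003,0.111],[0.006,0.002,0.002],0.06],[[0.019,-0.003,0.111],[0.006,0.002,0.002],0.06]]'
python3 -c "
from h import *
plan(-152,-64.5,8,np.pi/2)"
```

```text
time: 7.38
tool_pos: [496.6, -148.5, 185.6]
tcp_rot: [-3.14, -0.001, 1.621]
contact_force: [-0.3, -0.0, -0.4]
grip_width: 60.0
now rack [-152.8 -149.1  185.6] tip z 7.6 rel yaw 1.572 t 7.38 F [-0.3 -0.  -0.4] | shift [ 0.0846  0.0008 -0.0003] turn [-0.0015 -0.001   0.0008] world [493. -64. 186.]
```

```bash
python3 -m pendant '[[[0.006,0,0],[0,0,0],0.06],[[0.012,0,0],[0,0,0],0.06],[[0.017,0,0],[0,0,0],0.06],[[0.022,0,0],[0,0,0],0.06],[[0.027,0,0],[0,0,0],0.06],[[0.032,0,0],[0,0,0],0.06],[[0.036,0,0],[0,0,0],0.06],[[0.04,0,0],[0,0,0],0.06],[[0.044,0,0],[0,0,0],0.06],[[0.047,0,0],[0,0,0],0.06]]'
python3 -m pendant '[[[0.004,0,0],[0,0,0],0.06],[[0.008,0,0],[0,0,0],0.06],[[0.012,0,0],[0,0,0],0.06],[[0.016,0,0],[0,0,0],0.06],[[0.02,0,0],[0,0,0],0.06],[[0.024,0,0],[0,0,0],0.06],[[0.028,0,0],[0,0,0],0.06],[[0.032,0,0],[0,0,0],0.06],[[0.035,0,0],[0,0,0],0.06],[[0.035,0,0],[0,0,0],0.06]]'
python3 -c "
from h import *
plan(-152,-64.5,8,np.pi/2)"
```

```text
time: 8.22
tool_pos: [493.7, -101.1, 185.9]
tcp_rot: [-3.14, -0.001, 1.621]
contact_force: [-0.4, -1.7, 1.5]
grip_width: 59.9
time: 9.05
tool_pos: [491.8, -65.8, 185.8]
tcp_rot: [-3.139, -0.001, 1.621]
contact_force: [0.4, 1.2, -0.1]
grip_width: 60.3
now rack [-153.4  -66.3  185.8] tip z 7.8 rel yaw 1.572 t 9.05 F [ 0.4  1.2 -0.1] | shift [ 0.0018  0.0014 -0.0002] turn [-0.0022 -0.0015  0.001 ] world [493. -64. 186.]
```

```bash
python3 -m pendant '[[[0.002,0,0],[0,0,0],0.06],[[0.002,0,0],[0,0,0],0.06],[[-0.005,0,0],[0,0,0],0.06],[[-0.02,0,0],[0,0,0],0.06],[[-0.03,0,-0.02],[0,0,0],0.06],[[-0.03,0,-0.05],[0,0,0.1],0.06],[[-0.03,-0.01,-0.09],[0,0,0.2],0.04],[[-0.025,-0.03,-0.12],[0,0,0.3],0.02],[[-0.02,-0.05,-0.12],[0,0,0.4],0.015],[[-0.015,-0.07,-0.12],[0,0,0.5],0.015]]'
python3 -c "
from h import *
plan(-245,-32,120,0)"
```

```text
time: 9.88
tool_pos: [422.6, -85.7, 307.9]
tcp_rot: [3.139, -0.0, 1.115]
contact_force: [-0.9, -0.3, -0.6]
grip_width: 37.7
now rack [-223.5  -82.7  307.9] tip z 129.9 rel yaw 1.066 t 9.88 F [-0.9 -0.3 -0.6] | shift [ 0.034  -0.0433  0.0098] turn [ 0.0022 -0.0018  1.066 ] world [399. -36. 298.]
```

```bash
python3 -m pendant '[[[0.004,-0.005,0],[0,0,0.12],0.015],[[0.008,-0.01,0],[0,0,0.24],0.015],[[0.012,-0.015,0],[0,0,0.36],0.015],[[0.016,-0.02,0],[0,0,0.48],0.015],[[0.02,-0.025,0],[0,0,0.6],0.015],[[0.024,-0.03,0],[0,0,0.72],0.015],[[0.028,-0.035,0.005],[0,0,0.84],0.015],[[0.032,-0.04,0.01],[0,0,0.96],0.015],[[0.034,-0.043,0.01],[0.002,-0.002,1.066],0.015],[[0.034,-0.043,0.01],[0.002,-0.002,1.066],0.015]]'
python3 -c "
from h import *
plan(-240,-32,8,0)
c=cam('wrist','w5.png');p=np.load('rack.npy')
print(proj(c,T(p,[(-60,-64,20),(-60,0,20)])).round(), 'case top pred corners',proj(c,T(p,[(x,y,34) for x in(-207,-97) for y in(-55,-9)])).round().tolist())
"
```

```text
time: 10.72
tool_pos: [398.7, -35.7, 295.9]
tcp_rot: [-3.139, 0.005, 0.051]
contact_force: [-0.0, 1.2, 0.7]
grip_width: 14.9
now rack [-244.9  -31.7  295.9] tip z 117.9 rel yaw 0.002 t 10.72 F [-0.   1.2  0.7] | shift [0.0055 0.0006 0.1099] turn [-0.0021  0.0052  0.0018] world [404. -36. 186.]
[[335. -82.]
 [231. -82.]] case top pred corners [[315.0, 159.0], [249.0, 159.0], [321.0, -22.0], [245.0, -22.0]]
```

View pics/w5.png

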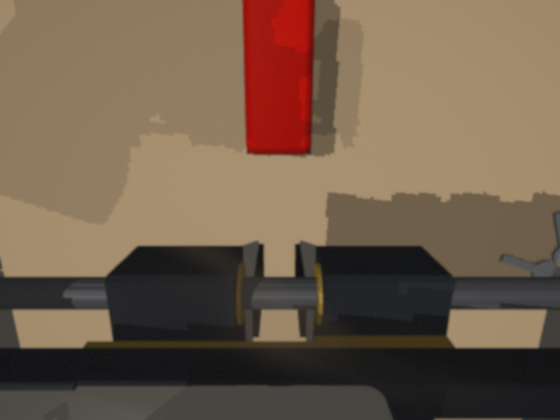

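The wrist view shows the case straight: near end at row 153, columns 247–311, so its centre is y ≈ -30. Descend behind it and push.

```bash
python3 -m pendant '[[[0.005,0.001,0.025],[-0.002,0.005,0.002],0.015],[[0.005,0,0.05],[-0.002,0.005,0.002],0.015],[[0.005,0,0.075],[-0.002,0.005,0.002],0.015],[[0.005,0,0.09],[-0.002,0.005,0.002],0.015],[[0.005,0,0.1],[-0.002,0.005,0.002],0.015],[[0.005,0,0.107],[-0.002,0.005,0.002],0.015],[[0.005,0,0.109],[-0.002,0.005,0.002],0.015],[[0.005,0,0.109],[-0.002,0.005,0.002],0.015]]'
python3 -c "
from h import *
plan(-165,-31,8,0)"
```

```text
time: 11.43
tool_pos: [403.8, -35.6, 187.0]
tcp_rot: [3.141, -0.0, 0.054]
contact_force: [0.5, -0.3, 0.1]
grip_width: 14.7
now rack [-239.9  -31.8  187. ] tip z 9.0 rel yaw 0.005 t 11.43 F [ 0.5 -0.3  0.1] | shift [ 0.0749 -0.0005  0.001 ] turn [ 0.0002 -0.0005  0.0045] world [478. -31. 186.]
```

```bash
python3 -m pendant '[[[0.006,0,0.001],[0,0,0.004],0.015],[[0.012,0,0.001],[0,0,0.004],0.015],[[0.017,0,0.001],[0,0,0.004],0.015],[[0.022,0,0.001],[0,0,0.004],0.015],[[0.027,0,0.001],[0,0,0.004],0.015],[[0.032,0,0.001],[0,0,0.004],0.015],[[0.037,0,0.001],[0,0,0.004],0.015],[[0.042,0,0.001],[0,0,0.004],0.015],[[0.047,0,0.001],[0,0,0.004],0.015],[[0.05,0,0.001],[0,0,0.004],0.015]]'
python3 -m pendant '[[[0.005,0,0],[0,0,0],0.015],[[0.01,0,0],[0,0,0],0.015],[[0.014,0,0],[0,0,0],0.015],[[0.018,0,0],[0,0,0],0.015],[[0.022,0,0],[0,0,0],0.015],[[0.026,0,0],[0,0,0],0.015],[[0.029,0,0],[0,0,0],0.015],[[0.03,0,0],[0,0,0],0.015]]'
python3 -c "
from h import *
plan(-119.5,-31,8,0)
c=cam('wrist','w6.png');p=np.load('rack.npy')
print('pegs tip/base',proj(c,T(p,[(-60,-64,20),(-60,0,20),(0,-64,20),(0,0,20)])).round().tolist(),'case',proj(c,T(p,[(x,y,34) for x in(-150,-40) for y in(-55,-9)])).round().tolist())"
```

```text
time: 12.27
tool_pos: [454.2, -32.7, 186.1]
tcp_rot: [3.141, -0.001, 0.049]
contact_force: [-1.5, -0.1, 0.8]
grip_width: 14.8
time: 12.93
tool_pos: [484.0, -31.3, 186.1]
tcp_rot: [3.141, -0.001, 0.049]
contact_force: [-1.8, -0.2, 0.7]
grip_width: 15.2
now rack [-159.5  -31.4  186.1] tip z 8.1 rel yaw -0.001 t 12.93 F [-1.8 -0.2  0.7] | shift [ 0.04   -0.0004  0.0002] turn [ 0.0004 -0.0012 -0.0006] world [524. -29. 186.]
pegs tip/base [[367.0, 34.0], [200.0, 35.0], [378.0, -160.0], [189.0, -159.0]] case [[339.0, 266.0], [227.0, 266.0], [354.0, -41.0], [214.0, -41.0]]
```

View pics/w6.png

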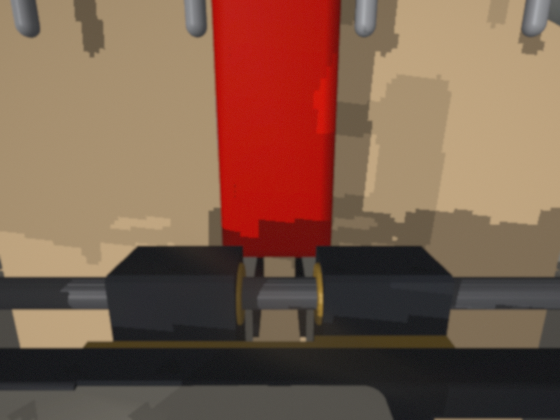

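The case sits between the two middle-gap pegs (columns 196 and 366), its edges at 214–340 and clear of both. Push home.

```bash
python3 -m pendant '[[[0.005,0,0],[0,0,0],0.015],[[0.01,0,0],[0,0,0],0.015],[[0.014,0,0],[0,0,0],0.015],[[0.018,0,0],[0,0,0],0.015],[[0.022,0,0],[0,0,0],0.015],[[0.026,0,0],[0,0,0],0.015],[[0.03,0,0],[0,0,0],0.015],[[0.033,0,0],[0,0,0],0.015],[[0.036,0,0],[0,0,0],0.015],[[0.036,0,0],[0,0,0],0.015]]'
python3 -m pendant '[[[0.001,0,0],[0,0,0],0.015],[[0.002,0,0],[0,0,0],0.015],[[0.003,0,0],[0,0,0],0.015],[[0.003,0,0],[0,0,0],0.015]]'
python3 -c "
from h import *
plan(-119.5,-31,8,0)"
```

```text
time: 13.82
tool_pos: [520.1, -29.5, 186.2]
tcp_rot: [3.141, -0.002, 0.049]
contact_force: [0.7, 0.2, -0.4]
grip_width: 15.1
time: 14.15
tool_pos: [521.7, -29.4, 186.0]
tcp_rot: [-3.142, 0.002, 0.049]
contact_force: [-4.6, -0.6, 3.6]
grip_width: 14.9
now rack [-121.8  -31.4  186. ] tip z 8.0 rel yaw -0.001 t 14.15 F [-4.6 -0.6  3.6] | shift [ 0.0023 -0.0004 -0.    ] turn [-0.0001  0.0021 -0.0005] world [524. -29. 186.]
```

```bash
python3 -m pendant '[[[0.001,0,0],[0,0,0],0.015],[[0.001,0,0],[0,0,0],0.015],[[0.001,0,0],[0,0,0],0.015]]'
python3 -m pendant '[[[-0.003,0,0],[0,0,0],0.015],[[-0.01,0,0],[0,0,0],0.015],[[-0.03,0,0],[0,0,0],0.015],[[-0.05,0,-0.02],[0,0,0],0.015],[[-0.06,0,-0.05],[0,0,0],0.015],[[-0.06,0,-0.09],[0,0,0],0.015],[[-0.06,0,-0.13],[0,0,0],0.015],[[-0.06,0,-0.17],[0,0,0],0.015],[[-0.06,0,-0.2],[0,0,0],0.015],[[-0.06,0,-0.2],[0,0,0],0.015]]'
python3 -c "
from h import *
p=np.load('rack.npy')
s=cam('scene','s7.png');w=cam('wrist','w7.png');print(get_obs()['tool_pos'])
a=cv2.imread('pics/s7.png')[185:285,190:390]
cv2.imwrite('pics/v7.png',np.hstack([cv2.resize(a,(400,300),interpolation=2),cv2.resize(cv2.imread('pics/w7.png'),(400,300))]))
f=lambda P:(proj(w,T(p,P))*[400/560,300/420]+[400,0]).round().tolist()
print('wrist: case rear edge top',f([(-110,-55,34),(-110,-9,34)]),'peg tips',f([(-60,-64,20),(-60,0,20)]),'panel top',f([(0,-64,80),(0,0,80)]))
print('knob pred',((proj(s,T(p,[(5,-32,118)]))-[190,185])*[2,3]).round())"
```

```text
time: 14.4
tool_pos: [522.0, -29.3, 186.0]
tcp_rot: [-3.141, 0.004, 0.049]
contact_force: [-8.0, -2.3, 6.1]
grip_width: 14.5
time: 15.23
tool_pos: [464.1, -32.3, 392.4]
tcp_rot: [3.138, -0.013, 0.049]
contact_force: [-0.1, 0.6, 0.5]
grip_width: 14.9
[463.1205957  -32.09346668 387.09604915]
wrist: case rear edge top [[618.0, 83.0], [582.0, 83.0]] peg tips [[625.0, 43.0], [576.0, 43.0]] panel top [[632.0, -29.0], [569.0, -29.0]]
knob pred [[167.  91.]]
```

View pics/v7.png

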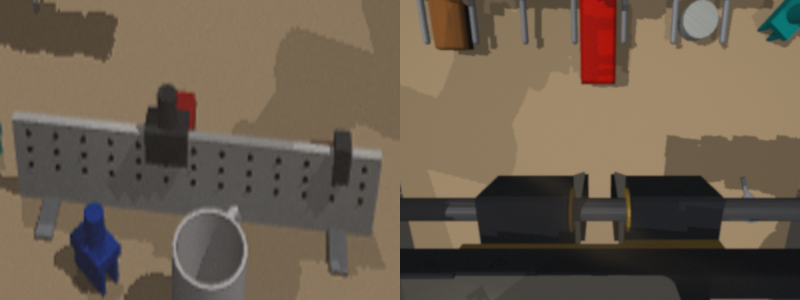

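The knob is at (167,91), exactly as predicted. The case's rear edge is at row 83, columns 580–616, against a predicted home of 83 and 582–618. It stands straight between the pegs, and the push met a firm 8 N stop. Handing in.

```bash
python3 -c "
from plant import close_job;print(close_job())"
```

```text
the job is handed in; nothing more can be done
None
```

I slid the marker saddle along the board's edge to the third gap, then pushed the red case sideways and into that gap until it met the board. I handed the job in about 15 s into the 69 s allowed; it reported no verdict.

- **Marker:** the last picture puts it at rack y ≈ -32 mm, the middle of the gap, standing upright. I looked again after the case went in and it had not moved.
- **Case:** it lies flat and straight in the gap at y ≈ -30 mm. Its rear edge is where it should be when home, and the push ended against a firm stop of about 8 N.
- **Everything else:** the clip, tin, nail brush, mug and the blue and turquoise decoys looked unmoved, by eye only. The shoe tree and amber bottle were not in the final crops, and the key ring was barely in view. The arm went nowhere near those three at low height.

No check failed. The one small disagreement was 1–2 mm between the finger position and the picture during the marker push, well within tolerance. I viewed 10 pictures.

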